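# Rack the spun sample and present its tube adapter bore-up

## Task

The spin is over: move the orange-capped sample tube from the blue parking block to the empty hole of the white rack, standing on the hole's floor, and let go of it. Then take the aluminium tube adapter off its cradle, find which end has the blind bore, and hold it bore-up and level-mouthed in the gripper over the middle of the steel tray, one to two hand's breadths above it, so that the bore can be checked for broken glass. Finish while still holding it there, still and touching nothing else, and leave the bottle, jar and paddle where they stand.

Things in the scene. Friction and masses are not known exactly. Their poses are not given: they have to be found in the camera images.
- tube_center (a point): Capped sample tube, loose, 25 g, standing upright in the parking block. Cream body of 16 mm diameter with a tapered round foot, orange cap of 20 mm diameter on its top 18 mm; 104 mm long in all. The point is half-way up; z points along the tube to the cap. The cap's middle is 43 mm above this point.
- park: Fixed blue parking block, 56 x 56 mm, 45 mm high, with one hole 37 mm deep in which the tube stands at the start; origin at the centre of its underside.
- tube_foot (a point): Centre of the tube's foot, 52 mm below its half-way point; z points along the tube to the cap.
- rack_hole (a point): Centre of the mouth of the white rack's only empty hole, the end one of a row of four: 21 mm in diameter, 50 mm deep, its mouth 60 mm above the table. x points along the row towards the three other tubes, z up.
- rack: Fixed white rack, a block 180 mm long (x), 60 mm wide (y), 60 mm high, with four places 46 mm apart along x. The empty hole is 69 mm from its middle on the -x side; in the other three stand fixed tubes with blue and green caps, tops 110 mm above the table. Origin at the centre of its underside.
- adapter_center (a point): Centre of the tube adapter, a loose plain aluminium cylinder 40 mm in diameter, 60 mm long, 85 to 170 g. Its x axis is the cylinder's axis and points to the end with the blind bore (24 mm wide, 44 mm deep); the other end is closed, and from above both look the same. At the start it lies level on the cradle, centre 42 mm above the table.
- cradle: Fixed grey cradle under the adapter, 50 mm long (x, along the adapter), only 30 mm wide (y), 25 mm high, so that both flanks of the adapter are free. It may lie at almost any yaw: the adapter's bore end faces left, the robot or right, never straight away from the robot. Origin at the centre of its underside.
- tray_floor (a point): Centre of the inner floor of the fixed steel tray, 110 x 150 mm (its x, y), rim 22 mm above the table, floor 4 mm above the table; z up.
- bottle: Bystander: white bottle with blue label, 44 mm in diameter, 120 mm high; origin at the centre of its underside.
- jar: Bystander: amber jar with black lid, 52 mm in diameter, 65 mm high; origin at the centre of its underside.
- paddle: Bystander: dark blue defibrillator paddle, disc of 72 mm diameter with a T handle along its x, 94 mm long, 74 mm high; origin at the centre of its underside.

How it is judged:
On the way:
1. the orange-capped tube stands in the rack's empty hole, let go (horizontal distance between tube_foot and rack_hole below 0.005 m and z of tube_foot in the frame of rack_hole below -0.044 m and angle between tube_center's own z axis and vertical below 0.12 rad and contact force between the fingers and tube below 0.1 N), for 0.2 s.
At the end, for the whole second after the job is handed in: Tube released in the rack hole: foot within 5 mm of its axis, 44 mm or more below the mouth, within 7 degrees of upright. Adapter gripped (over 1 N), bore-up within 15 degrees, still, centre within 45 mm of the tray's centre in plan, 85 to 300 mm above the table, touching neither tray nor rack (all of step 1 and angle between adapter_center's own x axis and vertical below 0.26 rad and height (world z) of adapter_center between 0.085 and 0.3 m and horizontal distance between adapter_center and tray_floor below 0.045 m and contact force between the fingers and adapter above 1 N and contact force between adapter and tray below 0.1 N and contact force between adapter and rack below 0.1 N and linear speed of each of adapter, tube below 0.03 m/s); the arm keeps its last pose, push and grip.
It fails at once if the bottle is moved by more than 25 mm or tipped (distance of bottle from where it was at the start of the episode above 0.025 m or angle between bottle's own z axis and vertical above 0.35 rad).
It fails at once if the jar is moved by more than 25 mm or tipped (distance of jar from where it was at the start of the episode above 0.025 m or angle between jar's own z axis and vertical above 0.35 rad).
It fails at once if the paddle is moved by more than 25 mm or tipped (distance of paddle from where it was at the start of the episode above 0.025 m or angle between paddle's own z axis and vertical above 0.35 rad).
It also fails if it takes over 48 s, if anything falls off the work surface, if the arm or the gripper's body presses on something with over 40 N, if the wrist force passes 120 N, or if a joint passes its speed limit or range.

## Robot

A 6-joint arm with a two-finger parallel gripper is mounted at the origin on the work surface. World frame = base frame: x ahead of the robot, y to its left, z up, the work surface at z = 0. Lengths are in m, angles in rad, forces in N, time in s.
With the tool pointing down it reaches from about 0.375 to 0.825 m from the base axis. Payload 5.5 kg.
Tool frame: the origin (TCP) lies on the mounting face of the last link; the fingertips stand 173 mm ahead of it and the grasp point (between the pads) lies 155 mm ahead of it; z points along the fingers, y is the line along which they close (so a half turn about z gives the same grasp; the last joint's range is limited). The gripper opens to 85 mm and grips with 20 to 120 N. Pads are 22 mm wide; open, the fingers measure 114 mm over their backs; the gripper's body (76 mm by 85 mm) begins 54 mm behind the grasp point. The pads swing forward as they close: fully open they stand 13 mm farther back than shut.
Start: joints at [-1.153, 0.314, -0.047, 1.21, 0, 1.571], TCP at [0.243, -0.548, 0.405] pointing down, gripper open.
Joint ranges: [-2.67, 2.67], [-0.69, 1.73], [-1.03, 1.25], [-2.08, 2.16], [-1.42, 1.45], [-3.14, 3.14]. Speed limits (rad/s): [2.39, 2.39, 3.01, 3.14, 3.14, 3.14].

## Interface

Orientations are given as a rotation vector (axis times angle).
In Python, from station import robot, eyes, job gives the robot as it stands.
- The arm moves only by the tool send_rows, never from a script. Its argument "plan" is a list that holds one entry, the list of rows, each a list of 7 numbers: the shift along the world's x, y, z each as a share of 250 mm, from -1 to 1, then the turn, a rotation vector about the world's x, y, z each as a share of 90 degrees, from -1 to 1, then the closure, from -1 (fully open) to 1 (shut), so that 0 is half open. A call has 1 to 20 rows; each row is the pose to reach, as a shift and turn from the pose commanded when the call began; what a row does not reach only later rows make up. A row lasts 1/10 s, in which the tool goes at most 50 mm and 8.59 degrees, less where a joint would pass 70% of its speed; a pose out of reach is approached as far as the arm can. A call with a number of a shift or a turn outside -1 to 1 is refused whole. A call with a gripper value outside its range is refused whole. The fingers move at their own pace and stop on an object; "force" is the grip in N (left out, the last holds). Time passes only in rows, so rows that repeat a pose let the fingers close. It gives the time, the measured TCP pose, the force, the opening and the grip force at its end, in the units of the state.
- robot.read_state(): the state, without advancing time (a new reading comes with each control period).
- eyes.capture(name): name is "scene" or "top" or "wrist"; returns (picture, depth): 384x512x3 uint8, red, green, blue; 384x512 float32, m along the optical axis (not along the pixel's ray), 0 where there is no reading.
- eyes.camera_info(name): a dict with "fx", "fy", "cx", "cy" (pixels), "extrinsics" (4x4, takes a point from camera to world coordinates). Camera axes: x right, y up, looking along -z (the intrinsics and any distortion apply to the point x, -y, -z); pixel columns grow to the right and rows downward; lengths in m; the calibration is good to about 2 mm. A picture is of the moment at which its call begins: read the wrist's pose just before it. camera_info takes no time and is no camera call; for the wrist camera it gives the pose at the moment of the call.
- job.hand_in(): hands the job in; it is judged then, once.
The state is a dict: "time": time; "q": joint angles; "joint_velocities": joint speeds; "tau": joint torques, N m; "position": TCP position; "ee_rot": TCP orientation; "force": force on the tool from outside, world axes, zero at the start; "ft_torque": the same for the moment, N m; "opening": finger opening in m; "grip_force": force on a finger pad.
Only numpy, scipy, OpenCV 4.12 (cv2) and the standard library are available. Lean on these libraries where they do the work, as an engineer would, in place of code of your own. Each camera call takes 0.05 s, during which the arm holds its last target. There are 200 camera calls.

## Working session

There is one attempt and no reset: what is moved stays moved. The work goes in short steps, Python scripts to look and compute and a tool call to move; the robot and the scene stay as the last step left them, time stands still between calls to the robot, and variables do not carry over. Pictures are saved under pics/ and viewed, at most 10 in all, crops included, and the job is handed in when it is done.

Besides the shell and the picture viewer there is one more tool, called after "Call:" as a command line: name --argument value ..., lists and objects as JSON in quotes. send_rows: Moves the arm, as the interface text tells. Shift numbers are shares of 250 mm and turn numbers shares of 90 degrees, none past 1 either way. Its arguments: {"type":"object","properties":{"plan":{"type":"array"},"force":{"type":"number"}},"required":["plan"]}

```bash
ls; mkdir -p pics
cat > h.py <<'E'
import numpy as np, cv2
from station import robot, eyes, job
def cap(n):
    info=eyes.camera_info(n); p,d=eyes.capture(n); return p,d,info
def world(d,info):
    v,u=np.mgrid[0:d.shape[0],0:d.shape[1]]
    c=np.stack([(u-info['cx'])/info['fx']*d,-(v-info['cy'])/info['fy']*d,-d,np.ones_like(d)],-1)
    return (c@np.array(info['extrinsics']).T)[...,:3]
E
python3 - <<'E'
from h import *
s=robot.read_state();print({k:np.round(v,3) for k,v in s.items()})
for n in('scene','top'):
    p,d,i=cap(n);print(n,{k:(np.round(v,3) if k!='x' else v) if not isinstance(v,str) else v for k,v in i.items()})
    np.savez(f'{n}.npz',p=p,d=d,W=world(d,i))
    cv2.imwrite(f'pics/{n}.png',p[...,::-1])
E
```

```text
pics
{'time': np.float64(0.0), 'q': array([-1.153,  0.314, -0.048,  1.21 ,  0.   ,  1.571]), 'joint_velocities': array([ 0.001, -0.   , -0.001,  0.002,  0.   ,  0.001]), 'tau': array([-2.0000e-03, -5.3959e+01,  3.3975e+01,  1.9000e-02,  0.0000e+00,
       -0.0000e+00]), 'position': array([ 0.243, -0.548,  0.404]), 'ee_rot': array([-3.072e+00, -6.510e-01,  1.000e-03]), 'force': array([-0.383,  0.306, -1.272]), 'ft_torque': array([-0.035,  0.02 ,  0.005]), 'grip_force': np.float64(0.0), 'opening': np.float64(0.085)}
scene {'fx': np.float64(376.876), 'fy': np.float64(376.876), 'cx': np.float64(259.481), 'cy': np.float64(192.292), 'extrinsics': array([[ 0.622, -0.485,  0.615,  1.096],
       [ 0.783,  0.391, -0.484, -0.361],
       [-0.006,  0.782,  0.623,  0.552],
       [ 0.   ,  0.   ,  0.   ,  1.   ]])}
top {'fx': np.float64(418.129), 'fy': np.float64(418.129), 'cx': np.float64(262.632), 'cy': np.float64(189.95), 'extrinsics': array([[ 0.014,  0.982, -0.187,  0.453],
       [-0.999,  0.02 ,  0.028, -0.014],
       [ 0.031,  0.186,  0.982,  0.942],
       [ 0.   ,  0.   ,  0.   ,  1.   ]])}
```

View pics/top.png

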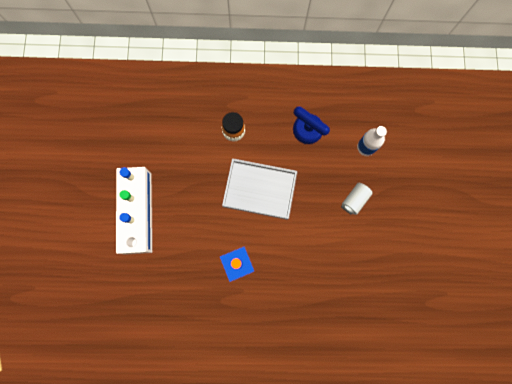

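View pics/scene.png

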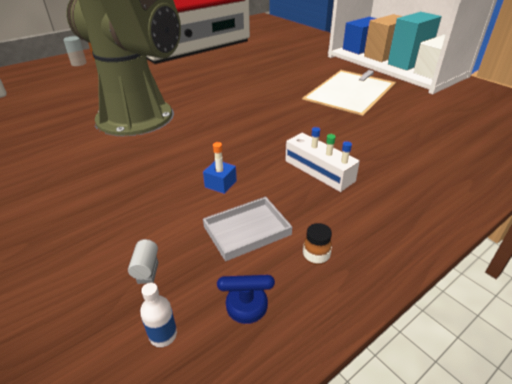

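The top view shows the rack at (133,210) with its empty hole at (131,242), the orange cap at (236,264), the tray at (260,189) and the adapter at (357,198). The adapter's axis runs lower-left to upper-right, with the bottle at (372,140) beyond it. In the scene view the adapter is at (144,260) beside the bottle.

```bash
python3 - <<'E'
from h import *
from scipy import ndimage
D={n:np.load(n+'.npz') for n in('scene','top')}
def rep(name,P): print(name,len(P),'med',np.round(np.median(P,0),4),'lo',np.round(np.percentile(P,2,axis=0),4),'hi',np.round(np.percentile(P,98,axis=0),4))
for n in D:
    p=D[n]['p'].astype(int);W=D[n]['W'];d=D[n]['d'];r,g,b=p[...,0],p[...,1],p[...,2];ok=(d>0)&(W[...,0]>.2)&(abs(W[...,1])<.6)&(W[...,0]<.8)
    print(n,'table z',np.round(np.median(W[ok][:,2]),4))
    m=ok&(r>200)&(g<150)&(b<80)&(W[...,2]>.06); P=W[m]; rep('cap',P); rep('captop',P[P[:,2]>P[:,2].max()-.004])
    # components by height
    m=ok&(W[...,2]>.008); L,k=ndimage.label(m)
    for j in range(1,k+1):
        P=W[L==j]
        if len(P)<60: continue
        rep(f' c{j}',P)
        T=P[P[:,2]>np.percentile(P[:,2],95)-.012]
        (cx,cy),(w,h),a=cv2.minAreaRect((T[:,:2]*1000).astype(np.float32))
        print('    top rect',np.round([cx,cy,w,h,a],1))
E
cat > crop.py <<'E'
from h import *
a=np.load('top.npz')['p'][150:260,100:400][...,::-1];s=np.load('scene.npz')['p'][120:340,90:390][...,::-1]
A=cv2.resize(a,None,fx=2.6,fy=2.6,interpolation=3)
B=cv2.resize(s[100:220,0:110],None,fx=2.5,fy=2.5,interpolation=3)
C=cv2.resize(s[0:80,180:290],None,fx=3.5,fy=3.5,interpolation=3)
im=np.zeros((590,790,3),np.uint8);im[:A.shape[0],:A.shape[1]]=A;y=A.shape[0]+2
im[y:y+B.shape[0],:B.shape[1]]=B;im[y:y+C.shape[0],300:300+C.shape[1]]=C
cv2.imwrite('pics/crops.png',im)
E
python3 crop.py
```

```text
scene table z -0.0006
cap 60 med [0.469  0.0109 0.1099] lo [0.458  0.0056 0.0972] hi [0.4746 0.023  0.1123]
captop 36 med [0.4678 0.0142 0.1111] lo [0.4574 0.0068 0.1086] hi [0.4752 0.0232 0.1124]
 c3 2539 med [0.5998 0.225  0.0575] lo [0.4923 0.2054 0.0103] hi [0.6663 0.2713 0.109 ]
    top rect [599.4 242.  110.2  21.7   4. ]
 c4 876 med [0.474  0.0086 0.043 ] lo [ 0.4441 -0.0197  0.0091] hi [0.5003 0.0474 0.1111]
    top rect [466.2  14.5  18.4  19.1  75.2]
 c5 1112 med [ 0.6461 -0.0332  0.0176] lo [ 0.5719 -0.1118  0.0084] hi [0.6985 0.0467 0.0225]
    top rect [633.5 -30.8 151.7 113.5  80.1]
 c6 943 med [0.7824 0.0206 0.0498] lo [0.7548 0.0068 0.0095] hi [0.7984 0.0503 0.0654]
    top rect [773.3  32.2  43.9  45.9  45.9]
 c7 951 med [ 0.6244 -0.2474  0.0531] lo [ 0.5882 -0.2741  0.0097] hi [ 0.6433 -0.2167  0.0615]
    top rect [ 611.5 -244.5   37.1   61.2   52.8]
 c8 1429 med [ 0.7842 -0.1535  0.0459] lo [ 0.7554 -0.1788  0.0129] hi [ 0.7992 -0.1143  0.0737]
    top rect [ 780.5 -145.5   85.2   21.4   53.9]
 c9 1533 med [ 0.7536 -0.2826  0.0728] lo [ 0.7344 -0.3006  0.0113] hi 
[... 545 characters left out ...]

 c3 553 med [ 0.7318 -0.2724  0.0781] lo [ 0.7185 -0.2951  0.0109] hi [ 0.7549 -0.2586  0.1216]
    top rect [ 739.4 -280.    19.5   20.1   81. ]
 c4 586 med [ 0.6415 -0.0321  0.0209] lo [ 0.5699 -0.112   0.0085] hi [0.6962 0.0463 0.0249]
    top rect [633.8 -32.3 150.1 110.8  79.8]
 c5 2933 med [0.5722 0.2339 0.0596] lo [0.4875 0.2049 0.0123] hi [0.6612 0.2709 0.1107]
    top rect [597.9 241.2 111.1  19.    4.6]
 c15 561 med [ 0.6077 -0.2417  0.0581] lo [ 0.5797 -0.2713  0.015 ] hi [ 0.6393 -0.2171  0.0637]
    top rect [ 610.5 -245.5   36.3   60.8   53.2]
 c27 711 med [0.4651 0.0136 0.0453] lo [ 0.4349 -0.0161  0.0414] hi [0.4951 0.0447 0.1129]
    top rect [465.5  14.1  17.4  17.7   1.2]
```

View pics/crops.png

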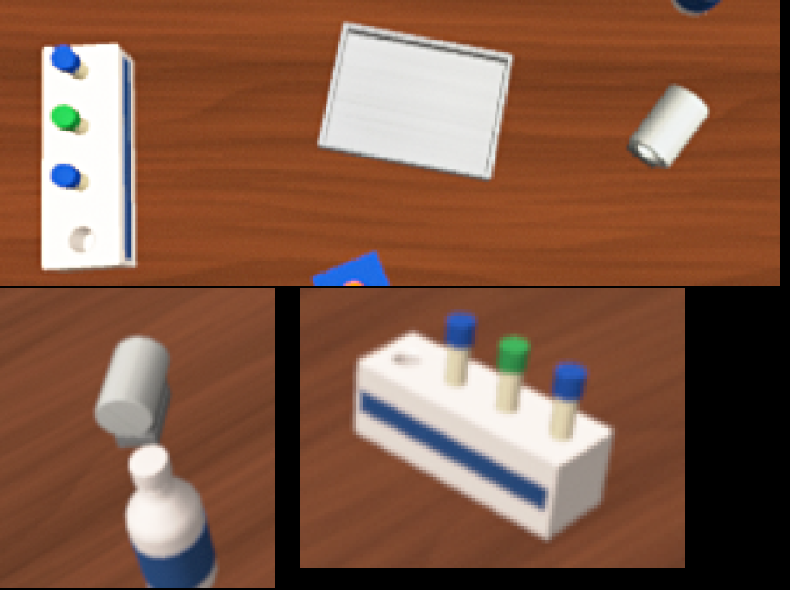

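Only the adapter's end facing the robot and left (-x,+y) shows a dark bore ring in the top crop, at (648,152). Seen from the scene camera, the far end is plain. So the bore points at yaw ≈143°, with the centre near (0.611,-0.245). I'll move toward the tube and refine the hole measurement from the stored images.

Call:
send_rows --plan '[[[0.37,0.93,0,0,0,0,-1],[0.37,0.93,0,0,0,0,-1],[0.37,0.93,0,0,0,0,-1],[0.37,0.93,0,0,0,0,-1],[0.37,0.93,0,0,0,0,-1],[0.37,0.93,0,0,0,0,-1],[0.37,0.93,0,0,0,0,-1]]]' --force 25

```text
time: 0.8
position: [0.3363, -0.3149, 0.4047]
ee_rot: [3.072, 0.656, -0.0]
force: [0.4, -0.2, 0.3]
opening: 0.0855
grip_force: 0.0
```

```bash
cat > st.py <<'E'
from h import *
import json
s=robot.read_state();print({k:np.round(s[k],4).tolist() for k in('time','q','position','ee_rot','opening','grip_force','force')})
open('log.jsonl','a').write(json.dumps([list(map(float,s['q'])),list(map(float,s['position'])),list(map(float,s['ee_rot']))])+'\n')
E
python3 st.py
python3 - <<'E'
from h import *
from scipy import ndimage
for n in('scene','top'):
    z=np.load(n+'.npz');p=z['p'].astype(int);W=z['W'];d=z['d']
    R=(d>0)&(W[...,0]>.44)&(W[...,0]<.72)&(W[...,1]>.17)&(W[...,1]<.32)
    T=R&(abs(W[...,2]-.06)<.003)
    P=W[T];rc=cv2.minAreaRect((P[:,:2]*1000).astype(np.float32));print(n,'racktop',np.round(rc[0],1),np.round(rc[1],1),round(rc[2],1),'z',np.median(P[:,2]).round(4))
    # hole: enclosed pixels below mouth within the filled top
    H=ndimage.binary_fill_holes(T)&~T&(W[...,0]<.535)
    L,k=ndimage.label(H); 
    for j in range(1,k+1):
        if (L==j).sum()>8:
            v,u=np.nonzero(L==j);print('  hole px',u.mean().round(1),v.mean().round(1),len(u),'ext',u.min(),u.max(),v.min(),v.max())
            i=eyes.camera_info(n);E=np.array(i['extrinsics'])
            def ray(u,v,zz):
                r=E[:3,:3]@np.array([(u-i['cx'])/i['fx'],-(v-i['cy'])/i['fy'],-1]);return E[:3,3]+r*(zz-E[2,3])/r[2]
            print('  at mouth',ray((u.min()+u.max())/2,(v.min()+v.max())/2,.06).round(4))
    for nm,m in(('blue',(p[...,2]>p[...,0]+60)),('green',(p[...,1]>p[...,0]+60)&(p[...,1]>p[...,2]+40)),):
        m=m&R&(W[...,2]>.104);L,k=ndimage.label(m)
        for j in range(1,k+1):
            if (L==j).sum()>5: print(' ',nm,(L==j).sum(),np.round((W[L==j].min(0)+W[L==j].max(0))/2,4))
    r,g,b=p[...,0],p[...,1],p[...,2]
    m=(r>180)&(g<170)&(b<110)&(r>g+60)&(W[...,2]>.107)&(W[...,2]<.118)&(W[...,0]<.5)&(abs(W[...,1])<.05)
    print(' cap',m.sum(),np.round((W[m].min(0)+W[m].max(0))/2,4),np.round(np.ptp(W[m],axis=0),4))
E
```

```text
{'time': 0.8, 'q': [-0.7524, 0.0518, -0.3654, 1.1535, -0.0004, 1.9687], 'position': [0.3363, -0.3149, 0.4047], 'ee_rot': [3.072, 0.6557, -0.0004], 'opening': 0.0855, 'grip_force': 0.0, 'force': [0.3707, -0.2433, 0.2636]}
scene racktop [575.6 241.5] [181.3  64.1] 4.5 z 0.0593
  hole px 300.2 140.2 26 ext 297 304 138 142
  at mouth [0.5087 0.2355 0.06  ]
  blue 37 [0.5549 0.2388 0.1075]
  blue 43 [0.6445 0.2462 0.1073]
  green 39 [0.5993 0.2428 0.108 ]
 cap 41 [0.4663 0.0145 0.1098] [0.0205 0.0176 0.0054]
top racktop [575.5 240.3] [180.2  61.5] 4.1 z 0.0598
  hole px 130.8 241.3 80 ext 126 136 237 246
  at mouth [0.5061 0.2338 0.06  ]
  blue 72 [0.6438 0.244  0.1089]
  blue 70 [0.5512 0.237  0.1089]
  green 67 [0.5974 0.2404 0.1101]
 cap 69 [0.4645 0.014  0.111 ] [0.0155 0.0177 0.0078]
```

Call:
send_rows --plan '[[[0.26,0.66,0,0,0,0.89,-1],[0.26,0.66,0,0,0,0.89,-1],[0.26,0.66,0,0,0,0.89,-1],[0.26,0.66,0,0,0,0.89,-1],[0.26,0.66,0,0,0,0.89,-1],[0.26,0.66,0,0,0,0.89,-1],[0.26,0.66,0,0,0,0.89,-1],[0.26,0.66,0,0,0,0.89,-1],[0.26,0.66,0,0,0,0.89,-1],[0.26,0.66,0,0,0,0.89,-1],[0.26,0.66,0,0,0,0.89,-1]]]'

```text
time: 1.9
position: [0.401, -0.1523, 0.4045]
ee_rot: [-1.936, -2.474, 0.001]
force: [0.4, -0.3, 0.1]
opening: 0.0856
grip_force: 0.0
```

```bash
python3 st.py
```

```text
{'time': 1.9, 'q': [-0.3627, -0.0085, -0.4278, 1.1518, -0.0004, 0.9654], 'position': [0.401, -0.1523, 0.4045], 'ee_rot': [-1.9361, -2.4739, 0.0008], 'opening': 0.0856, 'grip_force': 0.0, 'force': [0.431, -0.2725, 0.0637]}
```

Call:
send_rows --plan '[[[0.26,0.66,-0.3,0,0,0.89,-1],[0.26,0.66,-0.3,0,0,0.89,-1],[0.26,0.66,-0.3,0,0,0.89,-1],[0.26,0.66,-0.3,0,0,0.89,-1],[0.26,0.66,-0.3,0,0,0.89,-1],[0.26,0.66,-0.3,0,0,0.89,-1],[0.26,0.66,-0.3,0,0,0.89,-1],[0.26,0.66,-0.3,0,0,0.89,-1],[0.26,0.66,-0.3,0,0,0.89,-1],[0.26,0.66,-0.3,0,0,0.89,-1],[0.26,0.66,-0.3,0,0,0.89,-1]]]'

```text
time: 3.0
position: [0.4663, 0.0133, 0.3295]
ee_rot: [0.109, -3.14, 0.0]
force: [0.1, 0.1, -0.6]
opening: 0.0854
grip_force: 0.0
```

```bash
python3 st.py
python3 - <<'E'
from h import *
p,d,i=cap('wrist');print(np.round(i['extrinsics'],3).tolist(),i['fx'])
W=world(d,i);np.savez('wrist1.npz',p=p,d=d,W=W);cv2.imwrite('pics/wrist1.png',p[...,::-1])
p=p.astype(int);r,g,b=p[...,0],p[...,1],p[...,2]
m=(d>0)&(r>180)&(g<170)&(b<110)&(r>g+60)&(W[...,2]>.108)&(W[...,2]<.118)
print(m.sum(),np.round((W[m].min(0)+W[m].max(0))/2,4),np.round(np.ptp(W[m],axis=0),4)) if m.any() else print('none')
E
```

```text
{'time': 3.0, 'q': [0.0286, 0.1114, -0.4779, 0.9817, -0.0003, -0.0409], 'position': [0.4663, 0.0133, 0.3295], 'ee_rot': [0.1092, -3.1395, 0.0004], 'opening': 0.0854, 'grip_force': 0.0, 'force': [0.089, 0.0511, -0.6331]}
[[-0.07, -0.961, -0.268, 0.398], [0.998, -0.067, -0.019, 0.009], [0.0, -0.269, 0.963, 0.299], [0.0, 0.0, 0.0, 1.0]] 341.07331246344063
91 [0.4646 0.0159 0.1109] [0.0199 0.0195 0.0057]
```

Call:
send_rows --plan '[[[-0.005,0.006,-0.15,0,0,0,-1],[-0.005,0.006,-0.3,0,0,0,-1],[-0.005,0.006,-0.3,0,0,0,-1],[-0.005,0.006,-0.3,0,0,0,-1],[-0.005,0.006,-0.3,0,0,0,0.5],[-0.005,0.006,-0.3,0,0,0,1],[-0.005,0.006,-0.3,0,0,0,1],[-0.005,0.006,-0.3,0,0,0,1],[-0.005,0.006,-0.3,0,0,0,1],[-0.005,0.006,-0.3,0,0,0,1],[-0.005,0.006,-0.3,0,0,0,1],[-0.005,0.006,-0.3,0,0,0,1]]]' --force 25

```text
time: 4.25
position: [0.4651, 0.0156, 0.2553]
ee_rot: [-0.113, 3.138, -0.0]
force: [-0.3, 0.5, 4.5]
opening: 0.0188
grip_force: 24.3
```

```bash
python3 st.py
```

```text
{'time': 4.25, 'q': [0.0336, 0.1824, -0.5831, 0.804, -0.0, -0.0386], 'position': [0.4651, 0.0156, 0.2553], 'ee_rot': [-0.1133, 3.1382, -0.0], 'opening': 0.0188, 'grip_force': 24.294, 'force': [-0.2871, 0.5234, 4.5496]}
```

Call:
send_rows --plan '[[[0,0,0.2,0,0,0,1],[0,0,0.4,0,0,0,1],[0.03,0.18,0.4,0,0,0,1],[0.07,0.36,0.4,0,0,0,1],[0.1,0.54,0.4,0,0,0,1],[0.14,0.72,0.4,0,0,0,1],[0.168,0.88,0.4,0,0,0,1],[0.168,0.88,0.4,0,0,0,1],[0.168,0.88,0.4,0,0,0,1],[0.168,0.88,0.4,0,0,0,1]]]'

```text
time: 5.25
position: [0.5063, 0.2348, 0.3542]
ee_rot: [0.113, -3.138, 0.001]
force: [-0.2, -0.0, -0.8]
opening: 0.0189
grip_force: 24.7
```

```bash
python3 st.py
python3 - <<'E'
from h import *
ims=[]
for n in('wrist','scene'):
    p,d,i=cap(n);W=world(d,i);np.savez(n+'2.npz',p=p,d=d,W=W)
    ims.append(p[...,::-1])
    q=p.astype(int);r,g,b=q[...,0],q[...,1],q[...,2]
    R=(d>0)&(abs(W[...,0]-.507)<.04)&(abs(W[...,1]-.235)<.04)
    m=R&(r>180)&(g<170)&(b<110)&(r>g+60)
    c=R&(r>g+5)&(g>b+8)&(r<g+60)&(r>120)&(W[...,2]>.095)&(W[...,2]<.21)
    for nm,k in(('cap',m),('body',c)):
        if k.sum()>5: print(n,nm,k.sum(),'lo',W[k].min(0).round(4),'hi',W[k].max(0).round(4),'med',np.median(W[k],0).round(4))
im=np.hstack([cv2.resize(ims[0],(400,300)),cv2.resize(ims[1][20:200,220:400],(400,400))[:300]]);cv2.imwrite('pics/pre.png',im)
E
```

```text
{'time': 5.25, 'q': [0.4344, 0.2612, -0.2341, 1.077, -0.0004, 0.3626], 'position': [0.5063, 0.2348, 0.3542], 'ee_rot': [0.1126, -3.1383, 0.0015], 'opening': 0.0189, 'grip_force': 24.6947, 'force': [-0.1663, -0.0341, -0.817]}
wrist cap 700 lo [ 0.4951  0.1953 -0.0011] hi [0.5466 0.2445 0.2127] med [0.4971 0.2316 0.2049]
wrist body 1328 lo [0.4925 0.2245 0.1148] hi [0.5161 0.2578 0.2099] med [0.4985 0.2345 0.1651]
scene cap 17 lo [0.506  0.2251 0.1967] hi [0.517  0.2438 0.2179] med [0.5143 0.2329 0.2102]
scene body 198 lo [0.4964 0.2181 0.1078] hi [0.5181 0.2565 0.2084] med [0.5116 0.23   0.1515]
```

View pics/pre.png

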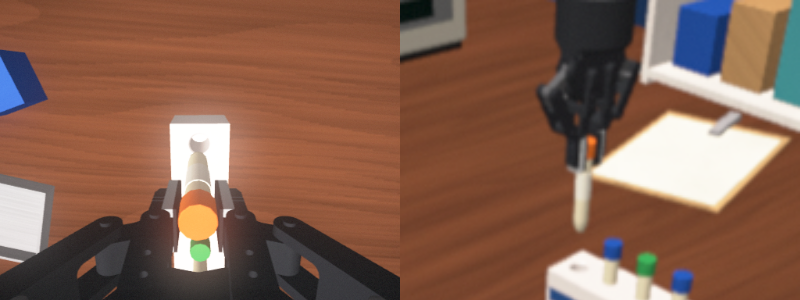

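The wrist half shows the tube held upright with the foot near (199,150) and the hole just beyond at (200,143). The scene half shows the foot at (580,230) above the rack. I'll fit the tube axis and the hole in both views.

Run:
```python
from h import *
from scipy.optimize import least_squares
from scipy import ndimage
for n in('wrist','scene'):
    z=np.load(n+'2.npz');W=z['W'];q=z['p'].astype(int);d=z['d'];r,g,b=q[...,0],q[...,1],q[...,2]
    R=(d>0)&(abs(W[...,0]-.507)<.02)&(abs(W[...,1]-.235)<.018)&(W[...,2]>.125)&(W[...,2]<.185)
    P=W[R&(r>g+5)&(g>b+8)&(r<g+60)&(r>120)]
    C=np.array(eyes.camera_info(n)['extrinsics'])[:3,3]
    f=lambda p:np.hypot(P[:,0]-p[0]-p[2]*(P[:,2]-.1),P[:,1]-p[1]-p[3]*(P[:,2]-.1))-.008
    s=least_squares(f,[.507,.235,0,0],loss='soft_l1',f_scale=.001);print(n,len(P),s.x.round(4),'res',np.abs(s.fun).mean().round(5))
    T=(d>0)&(abs(W[...,2]-.06)<.004)&(abs(W[...,0]-.51)<.05)&(abs(W[...,1]-.24)<.05)
    print(' top z',np.median(W[T][:,2]).round(4),'edges',W[T][:,:2].min(0).round(4),W[T][:,:2].max(0).round(4))
    H=(d>0)&(W[...,2]<.055)&(abs(W[...,0]-.507)<.02)&(abs(W[...,1]-.235)<.015)
    i=eyes.camera_info(n);E=np.array(i['extrinsics'])
    v,u=np.nonzero(H)
    if len(u)>3:
        rr=np.stack([(u-i['cx'])/i['fx'],-(v-i['cy'])/i['fy'],-np.ones(len(u))])
        w=(E[:3,:3]@rr);X=(E[:3,3][:,None]+w*((.06-E[2,3])/w[2])).T
        print(' hole',len(u),X.min(0).round(4),X.max(0).round(4),((X.min(0)+X.max(0))/2).round(4))
p,d,i=cap('top');W=world(d,i);T=(d>0)&(abs(W[...,2]-.06)<.003)&(abs(W[...,0]-.575)<.11)&(abs(W[...,1]-.24)<.05);print('top rack visible',T.sum())
```

```text
wrist 1079 [ 5.056e-01  2.350e-01 -1.800e-03  1.000e-04] res 0.00029
 top z 0.0604 edges [0.4828 0.2059] [0.5599 0.2702]
 hole 467 [0.4959 0.2265 0.06  ] [0.5152 0.2465 0.06  ] [0.5055 0.2365 0.06  ]
scene 146 [ 0.5048  0.2347  0.0239 -0.0062] res 0.00146
 top z 0.0592 edges [0.4836 0.2045] [0.5599 0.2704]
 hole 18 [0.5011 0.2253 0.06  ] [0.5167 0.2404 0.06  ] [0.5089 0.2328 0.06  ]
top rack visible 1585
```

Call:
send_rows --plan '[[[0.002,0.004,0,0,0,0,1],[0.002,0.004,-0.1,0,0,0,1],[0.002,0.004,-0.16,0,0,0,1],[0.002,0.004,-0.2,0,0,0,1],[0.002,0.004,-0.24,0,0,0,1],[0.002,0.004,-0.24,0,0,0,1],[0.002,0.004,-0.24,0,0,0,1]]]'

```text
time: 6.1
position: [0.5074, 0.2366, 0.295]
ee_rot: [-0.113, 3.139, 0.0]
force: [-0.8, 0.3, -0.1]
opening: 0.019
grip_force: 24.7
```

```bash
python3 st.py
```

```text
{'time': 6.1, 'q': [0.4363, 0.3066, -0.3159, 0.9481, 0.0, 0.3643], 'position': [0.5074, 0.2366, 0.295], 'ee_rot': [-0.1131, 3.1393, 0.0002], 'opening': 0.019, 'grip_force': 24.6972, 'force': [-0.7996, 0.3236, -0.1163]}
```

Call:
send_rows --plan '[[[0,0,-0.05,0,0,0,1],[0,0,-0.1,0,0,0,1],[0,0,-0.13,0,0,0,1],[0,0,-0.148,0,0,0,1],[0,0,-0.148,0,0,0,1],[0,0,-0.148,0,0,0,1]]]'

```text
time: 6.7
position: [0.5072, 0.2366, 0.2575]
ee_rot: [0.113, -3.139, 0.0]
force: [-0.1, 0.3, 0.0]
opening: 0.0191
grip_force: 24.7
```

```bash
python3 st.py
```

```text
{'time': 6.7, 'q': [0.4365, 0.341, -0.3621, 0.8679, -0.0, 0.3643], 'position': [0.5072, 0.2366, 0.2575], 'ee_rot': [0.1134, -3.1393, 0.0002], 'opening': 0.0191, 'grip_force': 24.7065, 'force': [-0.0863, 0.2733, 0.0085]}
```

Call:
send_rows --plan '[[[0,0,0,0,0,0,0],[0,0,0,0,0,0,-0.3],[0,0,0,0,0,0,-0.5],[0,0,0,0,0,0,-1],[0,0,0,0,0,0,-1],[0,0,0,0,0,0,-1],[0,0,0.12,0,0,0,-1],[0,0,0.3,0,0,0,-1],[0,0,0.45,0,0,0,-1],[0,0,0.45,0,0,0,-1]]]'

```text
time: 7.7
position: [0.509, 0.2374, 0.376]
ee_rot: [-0.113, 3.131, 0.006]
force: [0.0, -0.2, -0.5]
opening: 0.0855
grip_force: 0.0
```

```bash
python3 st.py
python3 - <<'E'
from h import *
import json
for n in('wrist',):
    p,d,i=cap(n);W=world(d,i);q=p.astype(int);r,g,b=q[...,0],q[...,1],q[...,2]
    m=(d>0)&(abs(W[...,0]-.507)<.03)&(abs(W[...,1]-.235)<.03)&(W[...,2]>.1)&(W[...,2]<.125)&(r>180)&(r>g+60)
    print('cap',m.sum(),W[m].min(0).round(4),W[m].max(0).round(4)) if m.any() else print('no cap')
    m&=W[...,2]>W[m][:,2].max()-.005;print(((W[m].min(0)+W[m].max(0))/2).round(4))
L=[json.loads(l) for l in open('log.jsonl')]
A=[];B=[]
for q,p,r in L:
    r_=np.hypot(p[0],p[1]);f=q[1]-q[2];t=f+q[3]
    A.append([1,0,np.sin(q[1]),np.cos(f),np.sin(f)]);B.append(r_-0*np.cos(t))
    A.append([0,1,np.cos(q[1]),-np.sin(f),np.cos(f)]);B.append(p[2]+0*np.sin(t))
A=np.array(A);x,res,rk,sv=np.linalg.lstsq(A,np.array(B),rcond=None);print(x.round(4),rk,sv.round(3),'maxerr',np.abs(A@x-B).max())
E
```

```text
{'time': 7.7, 'q': [0.4365, 0.2494, -0.1985, 1.1135, 0.0, 0.3643], 'position': [0.509, 0.2374, 0.376], 'ee_rot': [-0.1131, 3.1309, 0.0058], 'opening': 0.0855, 'grip_force': 0.0, 'force': [0.0113, -0.1827, -0.4583]}
cap 570 [0.4968 0.2271 0.1004] [0.5163 0.2462 0.1166]
[0.5066 0.2366 0.1143]
[ 0.     -0.0069  0.5246  0.4421  0.0732] 5 [4.887 3.992 0.249 0.249 0.23 ] maxerr 0.0018890852614814602
```

The tube stands in the rack: its cap top is at z = 0.1143 (114 mm expected), centred at (0.5066,0.2366). Next I'll plan the adapter grasp, tilted 55° outward from the bore side.

```bash
cat > plan.py <<'E'
from h import *
from scipy.spatial.transform import Rotation as R
C=np.array([.611,-.245,.042]);az=np.radians(143.);a=np.array([np.cos(az),np.sin(az),0]);up=np.array([0,0,1.])
c=np.cross(a,up);th=np.radians(55)
def Rg(th,C=C):
    t=-a*np.sin(th)-up*np.cos(th); y=c; x=np.cross(y,t); return R.from_matrix(np.stack([x,y,t],1)),t
E
python3 - <<'E'
from plan import *
s=robot.read_state();R0=R.from_rotvec([-0.1131,3.1393,0]);r,t=Rg(th)
rel=(r*R0.inv()).as_rotvec()
print('a',a.round(3),'c',c.round(3),'t',t.round(3),'rel share',(rel/(np.pi/2)).round(3),'y0',R0.as_matrix()[:,1].round(3))
G=C-.152*t;print('grasp tcp',G.round(4),'pre',(G+[0,0,.09]).round(4))
print('share to pre, z .34',((np.r_[G[:2],.34]-s['position'])/.25).round(3))
E
```

```text
a [-0.799  0.602  0.   ] c [ 0.602  0.799 -0.   ] t [ 0.654 -0.493 -0.574] rel share [-0.176 -0.598 -0.421] y0 [-0.072  0.997 -0.   ]
grasp tcp [ 0.5116 -0.1701  0.1292] pre [ 0.5116 -0.1701  0.2192]
share to pre, z .34 [ 0.013 -1.629 -0.133]
```

Call:
send_rows --plan '[[[0,-0.2,0,0,0,0,-1],[0,-0.4,0,0,0,0,-1],[0,-0.6,0,0,0,0,-1],[0,-0.8,0,0,0,0,-1],[0,-0.8,0,0,0,0,-1]]]'

```text
time: 8.25
position: [0.5064, 0.0318, 0.3689]
ee_rot: [0.102, -3.138, 0.003]
force: [-0.9, 0.8, -0.1]
opening: 0.0854
grip_force: 0.0
```

Call:
send_rows --plan '[[[0.01,-0.2,-0.05,-0.02,-0.06,-0.042,-1],[0.01,-0.4,-0.1,-0.035,-0.12,-0.084,-1],[0.01,-0.6,-0.13,-0.053,-0.18,-0.126,-1],[0.01,-0.83,-0.13,-0.176,-0.598,-0.421,-1],[0.01,-0.83,-0.13,-0.176,-0.598,-0.421,-1],[0.01,-0.83,-0.13,-0.176,-0.598,-0.421,-1],[0.01,-0.83,-0.13,-0.176,-0.598,-0.421,-1],[0.01,-0.83,-0.13,-0.176,-0.598,-0.421,-1],[0.01,-0.83,-0.13,-0.176,-0.598,-0.421,-1],[0.01,-0.83,-0.13,-0.176,-0.598,-0.421,-1],[0.01,-0.83,-0.13,-0.176,-0.598,-0.421,-1],[0.01,-0.83,-0.13,-0.176,-0.598,-0.421,-1]]]'

```text
time: 9.45
position: [0.5101, -0.1708, 0.3377]
ee_rot: [0.699, 2.093, -0.363]
force: [0.6, -0.2, 0.5]
opening: 0.0856
grip_force: 0.0
```

```bash
python3 st.py
python3 - <<'E'
from plan import *
s=robot.read_state();Rn=R.from_rotvec(s['ee_rot']);r,t=Rg(th);print('rot err deg',np.degrees((r*Rn.inv()).as_rotvec()).round(2))
G=C-.152*t;print('to grasp m',(G-s['position']).round(4))
p,d,i=cap('wrist');W=world(d,i);cv2.imwrite('pics/w3.png',p[...,::-1])
m=(d>0)&(np.hypot(W[...,0]-.611,W[...,1]+.245)<.05)&(W[...,2]>.03)&(W[...,2]<.075)
P=W[m];print(m.sum(),P.min(0).round(4),P.max(0).round(4))
c0=(P-C)@a;c1=(P-C)@c;print('along a',np.percentile(c0,[1,99]).round(4),'across',np.percentile(c1,[1,99]).round(4))
E
```

```text
{'time': 9.45, 'q': [-0.2255, -0.0456, -0.9369, -0.2354, -0.3393, 0.2509], 'position': [0.5101, -0.1708, 0.3377], 'ee_rot': [0.6991, 2.0932, -0.3629], 'opening': 0.0856, 'grip_force': 0.0, 'force': [0.5684, -0.1895, 0.4859]}
rot err deg [-0.07 -0.07 -0.07]
to grasp m [ 0.0015  0.0007 -0.2085]Traceback (most recent call last):
  File "<stdin>", line 6, in <module>
    return umr_minimum(a, axis, None, out, keepdims, initial, where)
ValueError: zero-size array to reduction operation minimum which has no identity
```

View pics/w3.png

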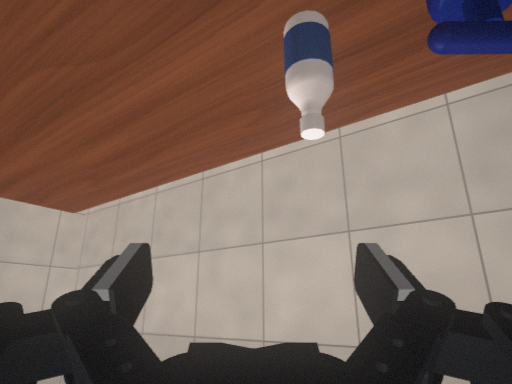

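The wrist picture shows only the bottle at (310,75), the paddle at the top right and the open fingers; the adapter is still below the view. q3 is close to its limit, so I'll build the arm model and check reach before descending.

```bash
cat > kin.py <<'E'
from plan import *
import json
from scipy.optimize import least_squares
LO=np.array([-2.67,-.69,-1.03,-2.08,-1.42,-3.14]);HI=np.array([2.67,1.73,1.25,2.16,1.45,3.14])
def fk(q,k,s5=1,s6=-1):
    h,L1,L2,o,e,f=k; Rz=R.from_euler('z',q[0])
    ry=lambda p:R.from_euler('y',p)
    ph=q[1]-q[2];p=Rz.apply([0,0,h])+(Rz*ry(q[1])).apply([0,0,L1])+(Rz*ry(ph)).apply([L2,0,o])
    R4=Rz*ry(ph+q[3]);p=p+R4.apply([e,0,0]);R5=R4*R.from_euler('z',s5*q[4]);p=p+R5.apply([f,0,0])
    # tool: z along x of R5, y along +y of R5 at q6=0
    B=R.from_matrix(np.array([[0,0,1.],[0,1,0],[-1,0,0]]));return p,R5*B*R.from_euler('z',-s6*q[5])
L=[json.loads(l) for l in open('log.jsonl')]
def err(k,s5,s6): return np.concatenate([np.r_[fk(q,k,s5,s6)[0]-p,.05*(fk(q,k,s5,s6)[1]*R.from_rotvec(r).inv()).as_rotvec()] for q,p,r in L])
best=min((least_squares(err,[.285,.5246,.4421,.0732,.135,.157],args=(a_,b_)) .__class__ and (lambda s:(s.cost,a_,b_,s.x,s.fun))(least_squares(err,[.285,.5246,.4421,.0732,.135,.157],args=(a_,b_))) for a_ in(1,-1) for b_ in(1,-1)),key=lambda s:s[0])
S5,S6,K=best[1],best[2],best[3]
def ik(p,Rt,q0):
    f=lambda q:np.r_[(fk(q,K,S5,S6)[0]-p)*5,(fk(q,K,S5,S6)[1]*Rt.inv()).as_rotvec()]
    s=least_squares(f,np.clip(q0,LO+.001,HI-.001),bounds=(LO,HI));return s.x,np.abs(s.fun).max()
E
python3 - <<'E'
from kin import *
print(S5,S6,K.round(4),'max',np.abs(best[4]).max())
q0=robot.read_state()['q']
T=np.array([.634,-.0315,.2])
for deg in(35,45,50,55,60):
    r,t=Rg(np.radians(deg));
    o=[]
    for dz in(.12,0):
        q,e=ik(C-.152*t+[0,0,dz],r,q0);o.append((q.round(2).tolist(),round(e,4)))
    rf=R.from_rotvec(c*np.pi/2)*r
    for yaw in(0,35):
        rr=R.from_euler('z',yaw,degrees=True)*rf;tt=rr.as_matrix()[:,2];q,e=ik(T-.152*tt,rr,[0,.8,.3,1.9,0,0]);o.append((q.round(2).tolist(),round(e,4)))
    print(deg,*o,sep='\n  ')
E
```

```text
1 -1 [0.2834 0.5215 0.4407 0.076  0.1329 0.1575] max 4.547084930806022e-12
35
  ([-0.29, 0.12, -0.71, 0.16, -0.2, 0.3], np.float64(0.0))
  ([-0.29, 0.32, -0.82, -0.16, -0.2, 0.3], np.float64(0.0))
  ([-0.22, 1.16, 0.96, 2.16, 0.36, 0.3], np.float64(0.1016))
  ([-0.05, 1.18, 1.02, 2.16, -0.01, -0.01], np.float64(0.2133))
45
  ([-0.25, 0.1, -0.88, -0.16, -0.27, 0.28], np.float64(0.0))
  ([-0.25, 0.37, -0.98, -0.52, -0.27, 0.28], np.float64(0.0))
  ([-0.2, 1.11, 0.94, 2.14, 0.31, 0.33], np.float64(0.0))
  ([-0.05, 1.14, 1.02, 2.16, -0.01, -0.01], np.float64(0.0782))
50
  ([-0.24, 0.11, -0.96, -0.33, -0.31, 0.27], np.float64(0.0))
  ([-0.24, 0.41, -1.03, -0.69, -0.31, 0.28], np.float64(0.012))
  ([-0.19, 1.01, 0.79, 2.0, 0.29, 0.36], np.float64(0.0))
  ([-0.05, 1.12, 1.02, 2.16, -0.01, -0.01], np.float64(0.0078))
55
  ([-0.22, 0.14, -1.03, -0.51, -0.34, 0.26], np.float64(0.0051))
  ([-0.21, 0.46, -1.03, -0.75, -0.37, 0.29], np.float64(0.068))
  ([-0.18, 0.91, 0.66, 1.88, 0.26, 0.39], np.float64(0.0))
  ([-0.05, 1.01, 0.84, 2.01, -0.01, -0.01], np.float64(0.0))
60
  ([-0.2, 0.18, -1.03, -0.55, -0.4, 0.27], np.float64(0.0689))
  ([-0.19, 0.51, -1.03, -0.83, -0.43, 0.3], np.float64(0.1239))
  ([-0.16, 0.83, 0.54, 1.76, 0.23, 0.43], np.float64(0.0))
  ([-0.05, 0.9, 0.68, 1.87, -0.01, -0.01], np.float64(0.0))
```

Run:
```python
from kin import *
for deg in(40,45,47):
    r,t=Rg(np.radians(deg)); rf=R.from_rotvec(c*np.pi/2)*r
    for z in(.15,.2):
      for yaw in range(-180,180,20):
        rr=R.from_euler('z',yaw,degrees=True)*rf;tt=rr.as_matrix()[:,2];b=None
        for q0 in([0,.8,.3,1.9,0,0],[0,.4,-.3,.6,0,0],[0,.4,-.3,.6,0,2.5],[0,.4,-.3,.6,0,-2.5]):
            q,e=ik(np.array([.634,-.0315,z])-.152*tt,rr,q0)
            if e<1e-3:
                m=min((q-LO).min(),(HI-q).min())
                if b is None or m>b[0]: b=(m,q)
        if b and b[0]>.1: print(deg,z,yaw,round(b[0],2),b[1].round(2).tolist())
```

```text
40 0.15 -180 0.16 [0.25, 0.17, -0.87, -0.11, -0.64, -2.47]
40 0.15 -100 0.31 [-0.4, 0.25, -0.72, 0.15, 0.77, 2.18]
40 0.15 -80 0.58 [-0.43, 0.44, -0.4, 0.69, 0.87, 1.63]
40 0.15 -60 0.63 [-0.42, 0.65, -0.04, 1.21, 0.82, 1.13]
40 0.15 -40 0.55 [-0.36, 0.86, 0.31, 1.61, 0.69, 0.76]
40 0.15 -20 0.24 [-0.29, 1.04, 0.65, 1.92, 0.52, 0.5]
40 0.15 80 0.13 [0.16, 1.12, 0.8, 2.03, -0.44, -0.41]
40 0.15 100 0.42 [0.24, 0.93, 0.45, 1.74, -0.62, -0.64]
40 0.15 120 0.65 [0.3, 0.74, 0.11, 1.39, -0.77, -0.96]
40 0.15 140 0.55 [0.33, 0.53, -0.25, 0.92, -0.87, -1.41]
40 0.15 160 0.44 [0.32, 0.32, -0.59, 0.36, -0.83, -1.96]
40 0.2 -180 0.22 [0.25, 0.09, -0.81, 0.03, -0.64, -2.47]
40 0.2 -120 0.14 [-0.29, 0.04, -0.89, -0.1, 0.51, 2.65]
40 0.2 -100 0.36 [-0.4, 0.18, -0.67, 0.27, 0.77, 2.18]
40 0.2 -80 0.58 [-0.43, 0.38, -0.35, 0.8, 0.87, 1.63]
40 0.2 -60 0.63 [-0.42, 0.61, 0.01, 1.3, 0.82, 1.13]
40 0.2 -40 0.47 [-0.36, 0.82, 0.36, 1.69, 0.69, 0.76]
40 0.2 -20 0.16 [-0.29, 1.02, 0.71, 2.0, 0.52, 0.5]
40 0.2 100 0.33 [0.24, 0.9, 0.5, 1.83, -0.62, -0.64]
40 0.2 120 0.65 [0.3, 0.7, 0.15, 1.48, -0.77, -0.96]
[... 2503 characters left out ...]
0.18 [0.07, -0.01, -0.85, 0.01, -0.25, -2.87]
47 0.2 -140 0.11 [-0.1, -0.02, -0.87, -0.02, 0.1, 3.03]
47 0.2 -120 0.25 [-0.25, 0.04, -0.78, 0.11, 0.43, 2.63]
47 0.2 -100 0.44 [-0.35, 0.17, -0.59, 0.41, 0.65, 2.18]
47 0.2 -80 0.7 [-0.39, 0.35, -0.32, 0.82, 0.75, 1.69]
47 0.2 -60 0.73 [-0.38, 0.55, -0.02, 1.24, 0.72, 1.23]
47 0.2 -40 0.58 [-0.33, 0.74, 0.29, 1.58, 0.62, 0.86]
47 0.2 -20 0.3 [-0.27, 0.91, 0.59, 1.86, 0.47, 0.57]
47 0.2 80 0.2 [0.14, 0.98, 0.71, 1.96, -0.4, -0.47]
47 0.2 100 0.46 [0.21, 0.81, 0.41, 1.7, -0.56, -0.73]
47 0.2 120 0.74 [0.26, 0.63, 0.11, 1.39, -0.68, -1.06]
47 0.2 140 0.67 [0.29, 0.43, -0.2, 1.0, -0.75, -1.49]
47 0.2 160 0.54 [0.27, 0.24, -0.49, 0.57, -0.71, -1.97]
```

Call:
send_rows --plan '[[[0.058,-0.038,-0.15,0.067,0.089,0,-1],[0.058,-0.038,-0.31,0.067,0.089,0,-1],[0.058,-0.038,-0.31,0.067,0.089,0,-1],[0.058,-0.038,-0.31,0.067,0.089,0,-1]]]'

```text
time: 9.9
position: [0.5242, -0.1806, 0.26]
ee_rot: [0.755, 2.257, -0.313]
force: [1.0, -0.5, 1.1]
opening: 0.0856
grip_force: 0.0
```

```bash
sed -i 's/radians(55)/radians(45)/' plan.py
cat > chk.py <<'E'
from plan import *
import sys
s=robot.read_state();Rn=R.from_rotvec(s['ee_rot']);r,t=Rg(th);print('t',s['time'],'q',s['q'].round(2) if hasattr(s['q'],'round') else s['q'],'rot err deg',np.degrees((r*Rn.inv()).as_rotvec()).round(2))
G=C-.152*t;print('to grasp m',(G-s['position']).round(4),'share',((G-s['position'])/.25).round(3))
p,d,i=cap('wrist');W=world(d,i);cv2.imwrite('pics/'+sys.argv[1],p[...,::-1])
m=(d>0)&(np.hypot(W[...,0]-.611,W[...,1]+.245)<.05)&(W[...,2]>.028)&(W[...,2]<.075)
P=W[m];print(m.sum())
if m.sum()>20:
    c0=(P-C)@a;c1=(P-C)@c;print('z',P[:,2].max().round(4),'along a',np.percentile(c0,[1,99]).round(4),'across',np.percentile(c1,[1,99]).round(4))
E
python3 chk.py w4.png
```

```text
t 9.9 q [-0.26  0.12 -0.89 -0.18 -0.27  0.28] rot err deg [-0.04 -0.07  0.02]
to grasp m [ 0.001   0.0003 -0.1106] share [ 0.004  0.001 -0.442]
8673
z 0.0639 along a [-0.0259  0.0316] across [-0.0185  0.0187]
```

View pics/w4.png

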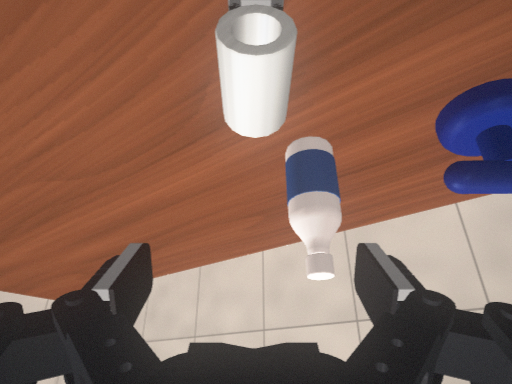

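The bore is confirmed: it shows as an open ring at (257,30), facing the robot, and the adapter is centred within 0.2 mm across. Descend and grip.

Call:
send_rows --plan '[[[0.004,0.001,-0.15,0,0,0,-1],[0.004,0.001,-0.3,0,0,0,-1],[0.004,0.001,-0.4,0,0,0,-1],[0.004,0.001,-0.442,0,0,0,-1],[0.004,0.001,-0.442,0,0,0,-1],[0.004,0.001,-0.442,0,0,0,-1],[0.004,0.001,-0.442,0,0,0,-0.3],[0.004,0.001,-0.442,0,0,0,0],[0.004,0.001,-0.442,0,0,0,0.5],[0.004,0.001,-0.442,0,0,0,1],[0.004,0.001,-0.442,0,0,0,1],[0.004,0.001,-0.442,0,0,0,1],[0.004,0.001,-0.442,0,0,0,1],[0.004,0.001,-0.442,0,0,0,1]]]' --force 60

```text
time: 11.35
position: [0.5256, -0.1803, 0.1508]
ee_rot: [0.755, 2.254, -0.312]
force: [-3.4, 1.5, 6.9]
opening: 0.0394
grip_force: 59.3
```

```bash
python3 st.py
```

```text
{'time': 11.35, 'q': [-0.2538, 0.3633, -0.9755, -0.5157, -0.2738, 0.2849], 'position': [0.5256, -0.1803, 0.1508], 'ee_rot': [0.7551, 2.2535, -0.3124], 'opening': 0.0394, 'grip_force': 59.3306, 'force': [-3.436, 1.4704, 6.9314]}
```

Call:
send_rows --plan '[[[0,0,0.06,0,0,0,1],[0,0,0.16,0,0,0,1],[0,0,0.3,0,0,0,1],[0,0,0.46,0,0,0,1],[0,0,0.6,0,0,0,1],[0,0,0.7,0,0,0,1],[0,0,0.7,0,0,0,1]]]'

```text
time: 12.05
position: [0.5268, -0.1806, 0.3299]
ee_rot: [0.754, 2.248, -0.311]
force: [0.8, 0.6, -0.3]
opening: 0.0388
grip_force: 60.4
```

```bash
python3 st.py
python3 - <<'E'
from kin import *
s=robot.read_state();P0=np.array(s['position']);Rn=R.from_rotvec(s['ee_rot']);r,t=Rg(th)
for yaw in(-30,-40,-50):
    rf=R.from_euler('z',yaw,degrees=True)*R.from_rotvec(c*np.pi/2)*r
    tt=rf.as_matrix()[:,2];P1=np.array([.634,-.0315,.18])-.152*tt
    rel=(rf*r.inv()).as_rotvec()
    print(yaw,'rel',(rel/(np.pi/2)).round(3),'ang',np.degrees(np.linalg.norm(rel)).round(1),'P1',P1.round(4),'share',((P1-P0)/.25).round(3))
    q=np.array(s['q'])
    for f in np.linspace(0,1,9):
        RR=R.from_rotvec(rel*f)*r;p=P0+(P1-P0)*f;q,e=ik(p,RR,q)
        gc=p+.152*RR.as_matrix()[:,2];print('  ',q.round(2),round(e,4),'adapter',gc.round(3))
E
```

```text
{'time': 12.05, 'q': [-0.2539, 0.0041, -0.808, 0.0048, -0.2731, 0.2848], 'position': [0.5268, -0.1806, 0.3299], 'ee_rot': [0.754, 2.2475, -0.3107], 'opening': 0.0388, 'grip_force': 60.3763, 'force': [0.8072, 0.5989, -0.295]}
-30 rel [ 0.795  0.621 -0.261] ang 93.8 P1 [ 0.676  -0.1304  0.2875] share [ 0.597  0.201 -0.17 ]
   [-0.25  0.01 -0.8   0.02 -0.27  0.28] 0.0 adapter [ 0.613 -0.245  0.222]
   [-0.25  0.08 -0.65  0.28 -0.21  0.4 ] 0.0 adapter [ 0.614 -0.225  0.199]
   [-0.26  0.16 -0.5   0.52 -0.12  0.5 ] 0.0 adapter [ 0.614 -0.201  0.18 ]
   [-0.26  0.26 -0.35  0.74 -0.02  0.58] 0.0 adapter [ 0.614 -0.174  0.166]
   [-0.28  0.37 -0.19  0.94  0.09  0.64] 0.0 adapter [ 0.614 -0.145  0.158]
   [-0.29  0.49 -0.04  1.14  0.2   0.67] 0.0 adapter [ 0.616 -0.116  0.155]
   [-0.3   0.61  0.12  1.33  0.32  0.7 ] 0.0 adapter [ 0.619 -0.086  0.158]
   [-0.31  0.73  0.27  1.52  0.44  0.7 ] 0.0 adapter [ 0.625 -0.058  0.167]
   [-0.31  0.86  0.44  1.73  0.56  0.68] 0.0 adapter [ 0.634 -0.031  0.18 ]
-40 rel [ 0.853  0.554 -0.348] ang 96.7 P1 [ 0.6582 -0.1362  0.2875] share [ 0.525  0.177 -0.
[... 771 characters left out ...]
1  0.167 -0.17 ]
   [-0.25  0.01 -0.8   0.02 -0.27  0.28] 0.0 adapter [ 0.613 -0.245  0.222]
   [-0.26  0.06 -0.67  0.27 -0.21  0.44] 0.0 adapter [ 0.611 -0.226  0.199]
   [-0.27  0.14 -0.53  0.49 -0.11  0.58] 0.0 adapter [ 0.609 -0.202  0.181]
   [-0.28  0.22 -0.41  0.68  0.    0.7 ] 0.0 adapter [ 0.608 -0.176  0.167]
   [-0.3   0.31 -0.29  0.85  0.13  0.79] 0.0 adapter [ 0.608 -0.147  0.159]
   [-0.32  0.4  -0.17  1.    0.27  0.87] 0.0 adapter [ 0.61  -0.117  0.157]
   [-0.34  0.49 -0.06  1.14  0.41  0.93] 0.0 adapter [ 0.615 -0.087  0.16 ]
   [-0.36  0.59  0.03  1.27  0.55  0.97] 0.0 adapter [ 0.623 -0.058  0.168]
   [-0.37  0.68  0.13  1.41  0.7   1.01] 0.0 adapter [ 0.634 -0.032  0.18 ]
```

Call:
send_rows --plan '[[[0.033,0.011,-0.011,0.053,0.035,-0.022,1],[0.066,0.022,-0.021,0.107,0.069,-0.044,1],[0.098,0.033,-0.032,0.16,0.104,-0.065,1],[0.131,0.044,-0.043,0.213,0.139,-0.087,1],[0.164,0.055,-0.053,0.267,0.173,-0.109,1],[0.197,0.066,-0.064,0.32,0.208,-0.131,1],[0.23,0.077,-0.074,0.373,0.242,-0.152,1],[0.263,0.089,-0.085,0.427,0.277,-0.174,1],[0.295,0.1,-0.096,0.48,0.312,-0.196,1],[0.328,0.111,-0.106,0.533,0.346,-0.218,1],[0.361,0.122,-0.117,0.586,0.381,-0.239,1],[0.394,0.133,-0.128,0.64,0.416,-0.261,1],[0.427,0.144,-0.138,0.693,0.45,-0.283,1],[0.459,0.155,-0.149,0.746,0.485,-0.305,1],[0.492,0.166,-0.159,0.8,0.519,-0.326,1],[0.525,0.177,-0.17,0.853,0.554,-0.348,1],[0.525,0.177,-0.17,0.853,0.554,-0.348,1],[0.525,0.177,-0.17,0.853,0.554,-0.348,1],[0.525,0.177,-0.17,0.853,0.554,-0.348,1],[0.525,0.177,-0.17,0.853,0.554,-0.348,1]]]'

```text
time: 14.05
position: [0.6562, -0.1358, 0.283]
ee_rot: [-1.527, -1.921, -0.633]
force: [0.4, -0.7, -1.2]
opening: 0.039
grip_force: 60.5
```

```bash
python3 st.py
python3 - <<'E'
from plan import *
s=robot.read_state();Rn=R.from_rotvec(s['ee_rot']);M=Rn.as_matrix();P=np.array(s['position'])+.152*M[:,2]
print('adapter exp',P.round(4))
rg,_=Rg(th);ax=M@rg.as_matrix().T@a;print('bore axis by grip',ax.round(3))
ims=[]
for n in('top','scene','wrist'):
    p,d,i=cap(n);W=world(d,i);ims.append(p[...,::-1])
    q=p.astype(int);m=(d>0)&(np.linalg.norm(W-P,axis=-1)<.045)&(np.ptp(q,axis=-1)<25)&(q.min(-1)>110)
    Q=W[m];print(n,m.sum(),Q.min(0).round(4) if len(Q) else '',Q.max(0).round(4) if len(Q) else '')
    T=Q[Q[:,2]>Q[:,2].max()-.006] if len(Q) else Q
    if len(T)>20:
        A=np.c_[T[:,:2]-T[:,:2].mean(0),np.ones(len(T))];k=np.linalg.lstsq(A,T[:,2],rcond=None)[0];print('  mouth slope',k.round(3),((T.min(0)+T.max(0))/2).round(4))
im=np.hstack([cv2.resize(ims[0][110:270,180:340],(390,390)),cv2.resize(ims[1][90:290,160:360],(390,390))]);cv2.imwrite('pics/fin.png',im)
E
```

```text
{'time': 14.05, 'q': [-0.3443, 0.7721, 0.2696, 1.5627, 0.6373, 0.8331], 'position': [0.6562, -0.1358, 0.283], 'ee_rot': [-1.5273, -1.9207, -0.6334], 'opening': 0.039, 'grip_force': 60.499, 'force': [0.4115, -0.7406, -1.1719]}
adapter exp [ 0.6322 -0.0311  0.1755]
bore axis by grip [-0.001  0.     1.   ]
top 426 [ 0.6012 -0.0543  0.1539] [ 0.6572 -0.0087  0.2093]
  mouth slope [-0.013 -0.016  0.206] [ 0.6314 -0.0326  0.2063]
scene 313 [ 0.6145 -0.052   0.146 ] [ 0.6589 -0.0105  0.2062]
  mouth slope [ 0.004 -0.026  0.204] [ 0.633  -0.0217  0.2034]
wrist 13815 [ 0.6015 -0.0551  0.1477] [ 0.6643 -0.0067  0.2088]
  mouth slope [-0.001 -0.008  0.206] [ 0.6313 -0.0292  0.2058]
```

View pics/fin.png

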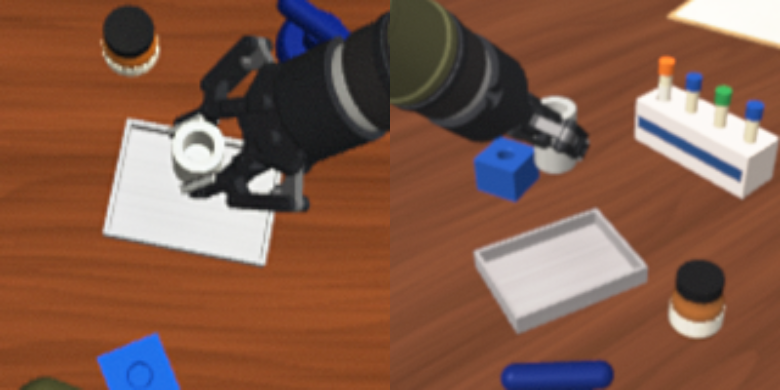

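The left half (top view) shows the adapter bore-up at (200,148) over the tray. The right half shows it held clear at (555,135) and the orange tube seated in the rack at (667,75). The mouth slope is under 2°, the plan offset about 2 mm and the centre at z ≈ 0.176. I'll settle it briefly and hand in.

Call:
send_rows --plan '[[[0,0,0,0,0,0,1],[0,0,0,0,0,0,1],[0,0,0,0,0,0,1]]]'

```text
time: 14.5
position: [0.6564, -0.1359, 0.2823]
ee_rot: [-1.527, -1.919, -0.633]
force: [0.2, 1.1, -0.1]
opening: 0.039
grip_force: 60.5
```

```bash
python3 -c "
from h import *
print(job.hand_in())"
```

```text
the job is handed in; nothing more can be done
None
```

The job is handed in at 14.5 s with no verdict returned: the orange-capped tube stands released in the rack hole, and the adapter is held still, bore-up and level, about 17 cm above the tray's centre.

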